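Eject the taller plug-in board with its levers

ROBOT

A 6-joint arm with a two-finger parallel gripper is mounted at the origin on the work surface; the furniture and walls round the work are solid. World frame = base frame: x ahead of the robot, y to its left, z up, the work surface at z = 0. Lengths are in m, angles in rad, forces in N, time in s.
With the tool pointing down it reaches from about 0.375 to 0.9 m from the base axis. Payload 3.1 kg.
Tool frame: the origin (TCP) lies where the fingers leave the gripper's body, on its centre line; the fingertips stand 70 mm ahead of it and the grasp point (between the pads) lies 51 mm ahead of it; z points along the fingers, y is the line along which they close (so a half turn about z gives the same grasp; the last joint's range is limited). The gripper opens to 87 mm and grips with 3 to 60 N. Pads are 19 mm wide; open, the fingers measure 117 mm over their backs; the gripper's body (75 mm by 190 mm) begins 51 mm behind the grasp point.
Start: joints at [-1.46, 0.527, 1.433, -0, 1.181, -0.178], TCP at [0.178, -0.599, 0.292] pointing down, gripper open.
Joint ranges: [-3.08, 3.08], [-0.75, 2.2], [0.22, 2.44], [-1.43, 4.57], [0, 2.65], [-2.85, 2.85]. Speed limits (rad/s): [2.79, 2.79, 3.14, 3.14, 3.14, 3.14].

INTERFACE

Orientations are given as a unit quaternion [x, y, z, w].
In Python, from rig import robot gives the robot as it stands.
- The arm moves only by the tool send_rows, never from a script. Its argument "deltas" is text: rows parted by semicolons, each of 7 numbers parted by spaces: the shift along the tool's x, y, z in mm, then the turn, a rotation vector about the tool's x, y, z in degrees, then the opening, from 0 (shut) to 1 (fully open). A call has 1 to 10 rows; each row shifts and turns the commanded pose from where the row before left it, along the tool's axes as they then stand; what a row does not reach is not made up. A row lasts 1/8 s, in which the tool goes at most 62.5 mm and 10.7 degrees, less where a joint would pass 70% of its speed; a pose out of reach is approached as far as the arm can. A call is refused whole if a number of a shift passes 62.5 or a number of a turn 10.7, either way. A call with a gripper value outside its range is refused whole. The fingers move at their own pace and stop on an object; "newtons" is the grip in N (left out, the last holds). Time passes only in rows, so rows that do not move let the fingers close. It gives the time, the measured TCP pose, the force, the opening and the grip force at its end, in the units of the state.
- robot.get_obs(): the state, without advancing time (a new reading comes with each control period).
- robot.camera(name): name is "scene" or "side" or "wrist"; returns a dict with "image" (400x640x3 uint8, red, green, blue), "depth" (400x640 float32, m along the optical axis (not along the pixel's ray), 0 where there is no reading), "fovy" (degrees; the focal length in pixels is half the picture's height over the tangent of half this angle, whatever the lens; pixels are square), "cx", "cy" (the principal point, pixels), "rvec" (rotation vector, rad) and "tvec" (3), from world to camera coordinates, as OpenCV has them. Camera axes: x right, y down, z forward; pixel columns grow to the right and rows downward; lengths in m; the calibration is good to about 2 mm. A picture is of the moment at which its call begins.
- robot.hand_in(): hands the job in; it is judged then, once.
Trained networks look in the newest picture that a camera, given by its name, has taken for a name from the list of things; names that differ only in an ending like _2 or _b are one class to them, and where a whole thing is asked for, a point or a joint stands for the part that bears it (a point fixed in the world has none). Each returns a list of dicts, best first, with "p" (0 to 1); they miss things now and then, are a little off and sometimes report something else, mostly with a low value. They report only what shows in the picture. A call takes as long as a camera call.
- robot.find_in(camera, thing): "box" ([left, top, right, bottom] in pixels, round what is visible of it).
- robot.cut_out(camera, thing): "region" (400x640 bool, what is visible of it) and "box" ([left, top, right, bottom] in pixels, round what is visible of it).
The state is a dict: "time": time; "q": joint angles; "joint_velocities": joint speeds; "joint_torque": joint torques, N m; "position": TCP position; "tool_rot": TCP orientation; "ft_force": force on the tool from outside, world axes, zero at the start; "moment": the same for the moment, N m; "grip_width": finger opening in m; "grip_force": force on a finger pad.
Only numpy, scipy, OpenCV 4.12 (cv2) and the standard library are available. Lean on these libraries where they do the work, as an engineer would, in place of code of your own. Each camera call takes 0.05 s, during which the arm holds its last target. There are 200 camera calls.

TASK

Two plug-in boards stand seated in two test sockets on the bench. Free the taller one: swing both of its ejector levers outward and down as far as they go, so that they pry the board up, and leave it standing raised in its guides. Work only the levers, do not handle the board itself, and leave the lower board seated.

Things in the scene. Friction and masses are not known exactly. Their poses are not given: they have to be found in the camera images.
- tall_board: Taller green circuit board, loose, upright in its socket: 5 mm thick (x), 60 mm high, 110 mm long (y) at the foot, 94 mm above. Origin: middle of its lower edge, 20 mm above the bench when seated (top edge 80 mm); rises about 15 mm with both levers out. y points along the board to the robot's left (within 0.25 rad), z up, x away from the robot. Card guides on both faces reach 62 mm above the bench.
- tall_lever_left (a joint): Grey ejector lever at the board's +y (left) end; 0 = upright, grows to 0.8 (stop) as it swings out and down. Hinge parallel to board x, 65 mm from the board's centre, 22 mm above bench. At 0 the middle of its thumb pad's top (20 mm along x, 32 along y) is 16 mm outside and 45 mm above the hinge; pad rises 16 deg outward. Needs 2-4 N on the pad along its arc; stays where left; its foot lifts the board.
- tall_lever_right (a joint): The same lever mirrored at the board's -y (right) end: hinge 65 mm from the board's centre towards -y, 22 mm above the bench; 0 = upright, grows as its top swings towards -y and down, stop at 0.8 rad. Pad, force and behaviour as for the left one. Both start between 0 and 0.05.
- low_board: Lower green circuit board, 30 mm high (top edge 50 mm above the bench), seated in the other socket, which is identical (aluminium plate 50 x 170 x 8 mm, black connector, grey lever at each end); same origin and axes. Stays seated. Which board stands on the left varies.

How it is judged:
At the end, for the whole second after the job is handed in: Both levers of the taller board are at least 0.6 rad outward (stop 0.8); that board rests in its guides, lower edge at least 9 mm above its seat, under 26 mm from its start and within 10 degrees of upright; the lower board is within 6 mm of its start (value of joint each of tall_lever_left, tall_lever_right above 0.6 rad and height (world z) of tall_board above 0.029 m and distance of tall_board from where it was at the start of the episode below 0.026 m and angle between tall_board's own z axis and vertical below 0.17 rad and linear speed of tall_board below 0.01 m/s and distance of low_board from where it was at the start of the episode below 0.006 m); the robot touches nothing.
It fails at once if the robot presses on the taller board itself with more than 4 N (contact force between any of the fingers, the arm and tall_board above 4 N).
It fails at once if the lower board is shifted or raised by more than 6 mm (distance of low_board from where it was at the start of the episode above 0.006 m).
It also fails if it takes over 40 s, if anything falls off the work surface, if the arm or the gripper's body presses on something with over 40 N, if the wrist force passes 120 N, or if a joint passes its speed limit or range.

## Working session

There is one attempt and no reset: what is moved stays moved. The work goes in short steps, Python scripts to look and compute and a tool call to move; the robot and the scene stay as the last step left them, time stands still between calls to the robot, and variables do not carry over. Pictures are saved under pics/ and viewed, at most 10 in all, crops included, and the job is handed in when it is done.

Besides the shell and the picture viewer there is one more tool, called after ">>>" by a JSON object that holds its "fn" and its "kwargs". send_rows: Moves the arm, as the interface text tells. Its arguments: {"type":"object","properties":{"deltas":{"type":"string"},"newtons":{"type":"number"}},"required":["deltas"]}

```bash
mkdir -p pics; cat > h.py <<'E'
import numpy as np, cv2
from rig import robot
def cloud(c):
    d=c["depth"]; f=200/np.tan(np.radians(c["fovy"])/2)
    v,u=np.mgrid[:400,:640]; P=np.stack([(u-c["cx"])/f*d,(v-c["cy"])/f*d,d],-1)
    R=cv2.Rodrigues(np.array(c["rvec"],float))[0]
    W=(P-np.array(c["tvec"]).ravel())@R
    W[d<=0]=np.nan
    return W
E
python3 - <<'E'
from h import *
o=robot.get_obs(); print(o["time"],o["position"],o["tool_rot"])
ims=[]
for n in ("scene","side"):
    c=robot.camera(n); W=cloud(c); ims.append(c["image"])
    cv2.imwrite(f"pics/{n}.png",c["image"][:,:,::-1])
    np.savez(f"{n}.npz",W=W,im=c["image"])
    for t in ("tall_board","low_board","tall_lever_left","tall_lever_right"):
        for r in robot.cut_out(n,t)[:3]:
            p=W[r["region"]]; p=p[~np.isnan(p[:,0])]
            print(n,t,round(r["p"],2),np.round(r["box"]),len(p),np.round(np.median(p,0),3),np.round(np.percentile(p,2,0),3),np.round(np.percentile(p,98,0),3))
E
```

```text
0.0 [ 0.17795524 -0.59850668  0.2912838 ] [ 9.89592728e-01  1.43892452e-01  3.43967732e-05 -1.09260791e-03]
scene tall_board 0.64 [243. 155. 280. 200.] 503 [ 0.478 -0.04   0.066] [ 0.468 -0.084  0.033] [0.489 0.002 0.081]
scene low_board 0.96 [343. 220. 407. 245.] 364 [ 0.487 -0.279  0.043] [ 0.475 -0.329  0.022] [ 0.5   -0.227  0.051]
scene tall_lever_left 0.73 [227. 144. 243. 174.] 213 [0.497 0.035 0.063] [0.489 0.021 0.018] [0.51  0.059 0.07 ]
scene tall_lever_right 0.55 [277. 185. 297. 205.] 221 [ 0.463 -0.108  0.064] [ 0.451 -0.132 -0.   ] [ 0.531 -0.069  0.071]
side low_board 0.51 [333. 219. 354. 251.] 179 [ 0.486 -0.28   0.045] [ 0.479 -0.329  0.027] [ 0.501 -0.243  0.054]
side tall_lever_left 0.61 [311. 152. 312. 160.] 23 [0.497 0.045 0.069] [0.49  0.001 0.066] [0.507 0.054 0.083]
side tall_lever_right 0.62 [306. 187. 314. 199.] 62 [ 0.463 -0.108  0.061] [ 0.453 -0.132  0.026] [ 0.468 -0.102  0.073]
```

View pics/scene.png

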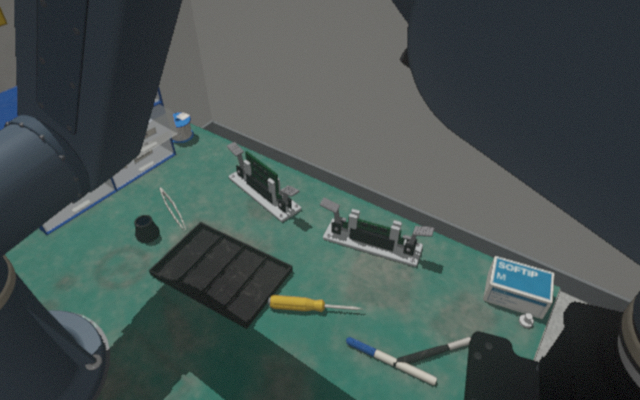

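```bash
python3 - <<'E'
from h import *
for n in ("scene","side"):
    W=np.load(n+".npz")["W"].reshape(-1,3)
    def sel(z0,z1,y0,y1):
        m=(W[:,2]>z0)&(W[:,2]<z1)&(W[:,0]>.40)&(W[:,0]<.56)&(W[:,1]>y0)&(W[:,1]<y1); return W[m]
    b=sel(.070,.088,-.095,.02)
    c=b.mean(0); ev=np.linalg.svd(b-c)[2][0]; ev*=np.sign(ev[1])
    t=(b-c)@ev; print(n,"board",len(b),c,ev,t.min(),t.max(), c+ev*(t.min()+t.max())/2)
    for y0,y1 in((.015,.09),(-.16,-.095)):
        p=sel(.055,.08,y0,y1); print("lever",len(p),p.mean(0),p.min(0),p.max(0))
    h=W[(W[:,2]>.09)&(W[:,0]>.3)&(W[:,0]<.7)&(abs(W[:,1])<.3)]; print("high",len(h), h.min(0) if len(h) else 0,h.max(0) if len(h) else 0)
E
```

```text
scene board 217 [ 0.47920988 -0.04013289  0.07685932] [ 0.22701702  0.97388885 -0.00194627] -0.04541942356071899 0.050731680393275275 [ 0.47981286 -0.03754611  0.07685415]
lever 144 [0.49928409 0.04256536 0.06542192] [0.48802309 0.02712871 0.05506763] [0.51495064 0.05923298 0.07111938]
lever 125 [ 0.46019855 -0.11945016  0.06701813] [ 0.44950508 -0.13479484  0.05980166] [ 0.47322876 -0.10215697  0.07186512]
high 771 [0.38676354 0.16413146 0.09013983] [0.47493673 0.23888737 0.1657202 ]
side board 49 [ 0.4794364  -0.04471035  0.07951984] [0.25586132 0.96640027 0.02460696] -0.04110678616689667 0.051827231298110836 [ 0.48080787 -0.03953023  0.07965174]
lever 49 [0.4987418  0.04335329 0.06752681] [0.48800604 0.02726537 0.05712272] [0.51034631 0.06005176 0.07295025]
lever 39 [ 0.46058788 -0.12245247  0.07012109] [ 0.45069226 -0.13456056  0.066282  ] [ 0.4713588  -0.10401668  0.07281192]
high 2688 [0.30000539 0.16534597 0.0900152 ] [0.47813127 0.2996965  0.20407589]
```

The scene image shows the tall board on the left (around pixel 262,178), with pads at (237,148) and (289,192). The low board is on the right (around 375,235). I'll close the fingers and turn the tool so its x axis runs along the board. That puts the wide side of the gripper body across the board, clear of it.

>>> {"fn": "send_rows", "kwargs": {"deltas": "0 0 0 0 0 -10 0;0 0 0 0 0 -10 0;0 0 0 0 0 -10 0;0 0 0 0 0 -10 0;0 0 0 0 0 -10 0;0 0 0 0 0 -10 0;0 0 0 0 0 0 0", "newtons": 10}}

```text
time: 1.38
position: [0.178, -0.5991, 0.2923]
tool_rot: [0.786, 0.619, -0.0, 0.0]
ft_force: [0.4, 0.4, -0.4]
grip_width: 0.0247
grip_force: 0.0
```

```bash
cat > plan.py <<'E'
from h import *
from scipy.spatial.transform import Rotation as Ro
C=np.array([.4798,-.039,0]); yaw=-.2334
Y=np.array([-np.sin(yaw),np.cos(yaw),0]); X=np.array([np.cos(yaw),np.sin(yaw),0])
def tip(phi,off=.003,w=.0095):
    """tip centre (distance out from board centre, height) resting on the pad at lever angle phi"""
    c,s=np.cos(phi),np.sin(phi); pc=np.array([.065+.016*c+.045*s,.022+.045*c-.016*s])
    a=np.radians(16)-phi; d=np.array([np.cos(a),np.sin(a)])
    q=pc+np.linspace(-.016,.016,321)[:,None]*d
    u=pc[0]+off; return u,q[abs(q[:,0]-u)<=w,1].max()
def world(side,phi,up=0): # TCP target
    u,z=tip(phi); return C+side*u*Y+np.array([0,0,z+.070+up])
def delta(target):
    o=robot.get_obs(); R=Ro.from_quat(o["tool_rot"])
    return R.inv().apply(target-o["position"])*1000
E
python3 - <<'E'
from plan import *
o=robot.get_obs(); print(o["time"],o["position"],Ro.from_quat(o["tool_rot"]).as_matrix().round(3),o["grip_width"],o["ft_force"],Y)
print("to above right",delta(world(-1,0,.05)).round(1))
prev=tip(0.0)
for p in np.arange(0,.9,.1):
    t=tip(p); print(round(p,1),np.round(np.array(t)*1000,1),np.round((np.array(t)-prev)*1000,1)); prev=np.array(t)
E
```

```text
1.375 [ 0.17803059 -0.59908597  0.29230322] [[ 0.235  0.972  0.   ]
 [ 0.972 -0.235 -0.   ]
 [-0.     0.    -1.   ]] 0.024697841075049024 [ 0.44957768  0.44436034 -0.40623919] [0.23128667 0.97288565 0.        ]
to above right [531.3 162.2 101.7]
0.0 [84.  70.6] [0. 0.]
0.1 [88.4 67.4] [ 4.4 -3.1]
0.2 [92.6 63.9] [ 4.2 -3.5]
0.3 [96.6 60.4] [ 4.  -3.5]
0.4 [100.3  58. ] [ 3.7 -2.4]
0.5 [103.6  55.3] [ 3.4 -2.7]
0.6 [106.6  52.2] [ 3. -3.]
0.7 [109.2  49. ] [ 2.6 -3.2]
0.8 [111.4  45.6] [ 2.2 -3.5]
```

>>> {"fn": "send_rows", "kwargs": {"deltas": "53 16 0 0 0 0 0;53 16 0 0 0 0 0;53 16 0 0 0 0 0;53 16 0 0 0 0 0;53 16 0 0 0 0 0;53 16 0 0 0 0 0;53 16 0 0 0 0 0;53 16 0 0 0 0 0;53 16 0 0 0 0 0;54 18 0 0 0 0 0"}}

```text
time: 2.62
position: [0.46, -0.1189, 0.2926]
tool_rot: [0.786, 0.618, 0.0, 0.001]
ft_force: [0.3, -0.8, -0.3]
grip_width: 0.0003
grip_force: 0.0
```

>>> {"fn": "send_rows", "kwargs": {"deltas": "0 0 25 0 0 0 0;0 0 25 0 0 0 0;0 0 25 0 0 0 0;0 0 25 0 0 0 0;0 0 0 0 0 0 0;0 0 0 0 0 0 0"}}

```text
time: 3.38
position: [0.4596, -0.1206, 0.1929]
tool_rot: [0.785, 0.619, 0.0, 0.001]
ft_force: [-1.2, 0.1, 0.5]
grip_width: 0.0004
grip_force: 0.0
```

```bash
python3 - <<'E'
from plan import *
print("to contact right",delta(world(-1,0,0)).round(1), robot.get_obs()["grip_width"])
c=robot.camera("scene"); im=c["image"][100:260,180:440]; cv2.imwrite("pics/s2.png",cv2.resize(im,None,fx=3,fy=3)[:,:,::-1])
E
```

```text
to contact right [ 0.1  0.7 52.3] 0.00036692949518979075
```

View pics/s2.png

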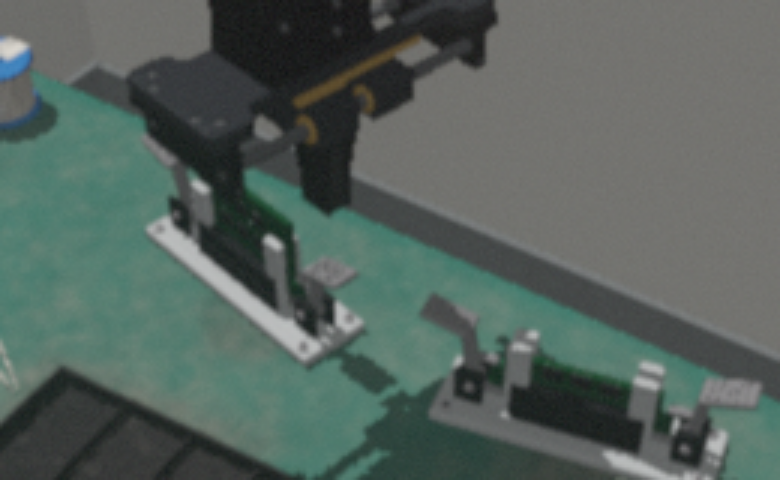

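The crop shows the closed fingertips at (328,205), directly above the tall board's right pad at (330,270). The low board is untouched. I'll descend to just above the pad and then follow the arc, where outward is -x in tool axes.

>>> {"fn": "send_rows", "kwargs": {"deltas": "0 0 20 0 0 0 0;0 0 20 0 0 0 0;0 0 8 0 0 0 0;0 0 2 0 0 0 0;0 0 2 0 0 0 0;0 0 0 0 0 0 0"}}

```text
time: 4.18
position: [0.4594, -0.1205, 0.1407]
tool_rot: [0.785, 0.619, 0.0, 0.0]
ft_force: [-0.6, -0.0, -0.5]
grip_width: 0.0005
grip_force: 0.0
```

>>> {"fn": "send_rows", "kwargs": {"deltas": "-2.2 0 1.6 0 0 0 0;-2.2 0 1.6 0 0 0 0;-2.1 0 1.7 0 0 0 0;-2.1 0 1.8 0 0 0 0;-2 0 1.8 0 0 0 0;-2 0 1.7 0 0 0 0"}}

```text
time: 4.92
position: [0.4563, -0.1328, 0.13]
tool_rot: [0.785, 0.619, 0.0, 0.0]
ft_force: [1.3, 1.3, 2.6]
grip_width: 0.0004
grip_force: 1.6
```

Contact at about 2.6 N, as expected. I'll continue along the arc.

>>> {"fn": "send_rows", "kwargs": {"deltas": "-1.9 0 1.3 0 0 0 0;-1.8 0 1.3 0 0 0 0;-1.7 0 1.3 0 0 0 0;-1.7 0 1.4 0 0 0 0;-1.5 0 1.5 0 0 0 0;-1.5 0 1.5 0 0 0 0;-1.3 0 1.6 0 0 0 0;-1.3 0 1.6 0 0 0 0"}}

```text
time: 5.92
position: [0.4531, -0.145, 0.1184]
tool_rot: [0.785, 0.619, -0.0, -0.0]
ft_force: [-0.1, 0.1, 1.6]
grip_width: 0.0007
grip_force: 0.9
```

>>> {"fn": "send_rows", "kwargs": {"deltas": "-1.1 0 1.7 0 0 0 0;-1.1 0 1.7 0 0 0 0;0 0 1 0 0 0 0;0 0 0 0 0 0 0"}}

```text
time: 6.42
position: [0.4527, -0.1474, 0.1141]
tool_rot: [0.785, 0.62, -0.0, 0.0]
ft_force: [-2.1, -2.5, 2.2]
grip_width: 0.0008
grip_force: 1.4
```

```bash
python3 - <<'E'
from plan import *
o=robot.get_obs();print(delta(world(-1,.8,0)).round(1),o["ft_force"].round(1) if hasattr(o["ft_force"],"round") else o["ft_force"])
c=robot.camera("scene"); im=c["image"][100:260,180:440]; cv2.imwrite("pics/s3.png",cv2.resize(im,None,fx=3,fy=3)[:,:,::-1])
E
```

```text
[ 0.3  1.3 -1.4] [-2.1 -2.5  2.2]
```

View pics/s3.png

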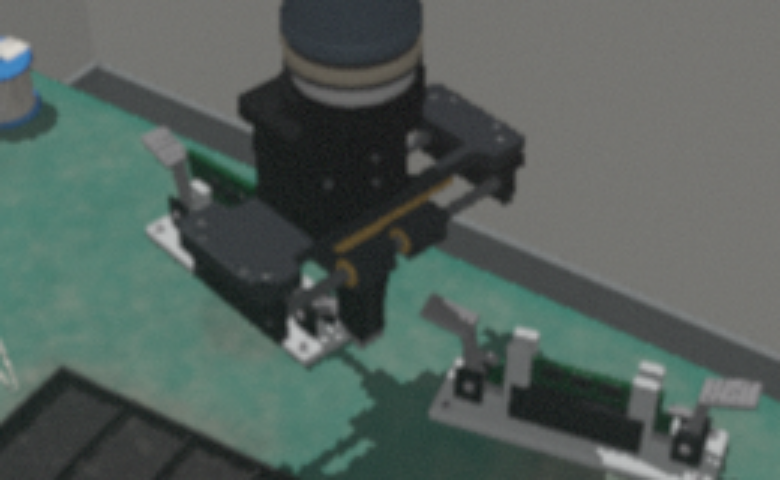

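The fingertips are at (365,335) with the pad beneath them, and force is only 2 N, so the lever may not be at its stop. I'll press a little further.

>>> {"fn": "send_rows", "kwargs": {"deltas": "-0.5 0 1 0 0 0 0;-0.5 0 1 0 0 0 0;0 0 1 0 0 0 0;0 0 0 0 0 0 0"}}

```text
time: 6.98
position: [0.4525, -0.1482, 0.1119]
tool_rot: [0.785, 0.619, 0.0, 0.0]
ft_force: [-2.7, -1.1, 12.2]
grip_width: 0.0005
grip_force: 5.4
```

At 12 N the lever is on its stop. I'll lift off and go over to the left lever.

>>> {"fn": "send_rows", "kwargs": {"deltas": "0 0 -5 0 0 0 0;0 0 -25 0 0 0 0;0 0 -40 0 0 0 0;0 0 -40 0 0 0 0;0 0 0 0 0 0 0;0 0 0 0 0 0 0"}}

```text
time: 7.72
position: [0.452, -0.1476, 0.2206]
tool_rot: [0.785, 0.619, -0.0, -0.001]
ft_force: [0.4, 0.5, 0.2]
grip_width: 0.0004
grip_force: 0.0
```

```bash
python3 - <<'E'
from plan import *
o=robot.get_obs();print(o["position"],delta(world(1,0,.04)).round(1))
c=robot.camera("scene"); im=c["image"][100:260,180:440]; cv2.imwrite("pics/s4.png",cv2.resize(im,None,fx=3,fy=3)[:,:,::-1])
E
```

```text
[ 0.45200306 -0.14757502  0.22059652] [196.    1.7  40.1]
```

View pics/s4.png

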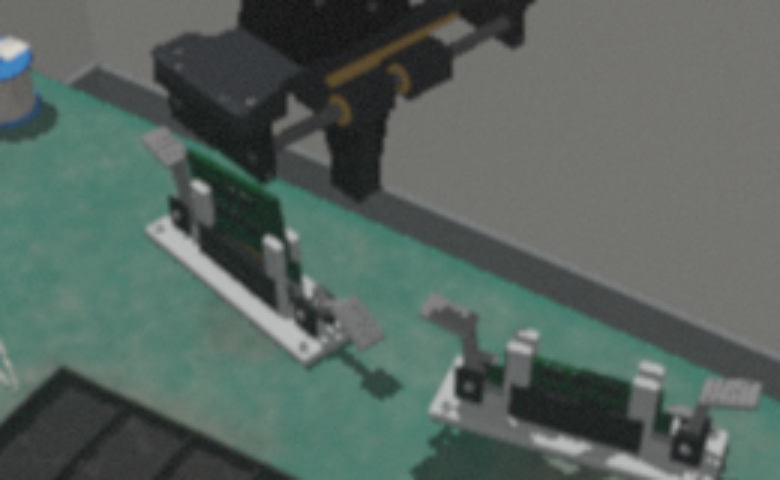

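The right lever is now out and down (pad at 360,322) and the board's near end is raised. Next is the left lever.

>>> {"fn": "send_rows", "kwargs": {"deltas": "39 0 0 0 0 0 0;39 0 0 0 0 0 0;39 0 0 0 0 0 0;39 0 0 0 0 0 0;40 2 0 0 0 0 0;0 0 20 0 0 0 0;0 0 20 0 0 0 0;0 0 15 0 0 0 0;0 0 15 0 0 0 0;0 0 0 0 0 0 0"}}

```text
time: 9.02
position: [0.4992, 0.042, 0.1497]
tool_rot: [0.785, 0.619, -0.001, -0.001]
ft_force: [0.1, 0.0, 0.2]
grip_width: 0.0005
grip_force: 0.0
```

```bash
python3 - <<'E'
from plan import *
o=robot.get_obs();print(o["position"],o["ft_force"],delta(world(1,0,0)).round(1))
E
```

```text
[0.49922749 0.04199951 0.14970673] [0.05248933 0.02492178 0.15281568] [ 0.7 -0.1  9.1]
```

>>> {"fn": "send_rows", "kwargs": {"deltas": "0.7 0 5 0 0 0 0;0 0 3 0 0 0 0;0 0 1.1 0 0 0 0;2.2 0 1.6 0 0 0 0;2.2 0 1.6 0 0 0 0;2.1 0 1.7 0 0 0 0;2.1 0 1.8 0 0 0 0;2 0 1.8 0 0 0 0;2 0 1.7 0 0 0 0"}}

```text
time: 10.15
position: [0.5034, 0.0555, 0.132]
tool_rot: [0.785, 0.619, 0.0, 0.0]
ft_force: [0.0, 2.3, 5.0]
grip_width: 0.0004
grip_force: 2.5
```

>>> {"fn": "send_rows", "kwargs": {"deltas": "1.9 0 1.3 0 0 0 0;1.8 0 1.3 0 0 0 0;1.7 0 1.3 0 0 0 0;1.7 0 1.4 0 0 0 0;1.5 0 1.5 0 0 0 0;1.5 0 1.5 0 0 0 0;1.3 0 1.6 0 0 0 0;1.3 0 1.6 0 0 0 0;1.1 0 1.7 0 0 0 0;1.1 0 1.7 0 0 0 0"}}

```text
time: 11.4
position: [0.507, 0.0707, 0.1174]
tool_rot: [0.785, 0.619, 0.001, -0.0]
ft_force: [0.5, 8.0, 8.7]
grip_width: 0.0003
grip_force: 5.3
```

>>> {"fn": "send_rows", "kwargs": {"deltas": "0 0 1 0 0 0 0;0.5 0 1 0 0 0 0;0.5 0 1 0 0 0 0;0 0 0 0 0 0 0"}}

```text
time: 11.9
position: [0.5074, 0.0723, 0.1146]
tool_rot: [0.786, 0.619, 0.002, -0.0]
ft_force: [-0.1, 10.6, 8.7]
grip_width: 0.0004
grip_force: 6.5
```

>>> {"fn": "send_rows", "kwargs": {"deltas": "0 0 1 0 0 0 0;0 0 1 0 0 0 0;0 0 1 0 0 0 0;0 0 0 0 0 0 0"}}

```text
time: 12.4
position: [0.5076, 0.0726, 0.1136]
tool_rot: [0.786, 0.619, 0.002, -0.0]
ft_force: [-2.9, 12.3, 25.2]
grip_width: 0.0011
grip_force: 13.6
```

```bash
python3 - <<'E'
from plan import *
o=robot.get_obs();print(delta(world(1,.8,0)).round(1))
c=robot.camera("scene"); im=c["image"][100:260,180:440]; cv2.imwrite("pics/s5.png",cv2.resize(im,None,fx=3,fy=3)[:,:,::-1])
E
```

```text
[-3.6 -1.2 -2. ]
```

View pics/s5.png

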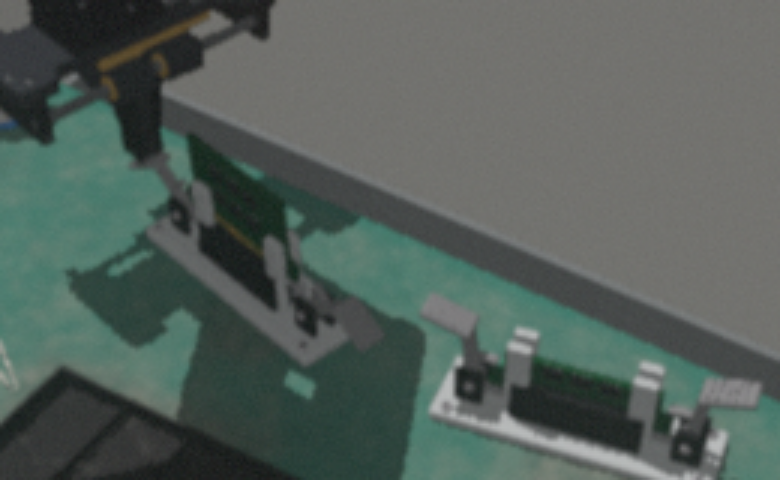

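The left lever is at its stop: force jumped to 25 N, and its pad is down at (150,160) under the fingertips. The board stands raised. I'll back off and check the result.

>>> {"fn": "send_rows", "kwargs": {"deltas": "0 0 -4 0 0 0 0;0 0 -20 0 0 0 0;0 0 -40 0 0 0 0;0 0 -50 0 0 0 0;0 0 -50 0 0 0 0;0 0 0 0 0 0 0;0 0 0 0 0 0 0"}}

```text
time: 13.32
position: [0.5061, 0.0704, 0.2742]
tool_rot: [0.785, 0.619, -0.001, -0.0]
ft_force: [-1.0, -0.1, 0.1]
grip_width: 0.0007
grip_force: 0.0
```

```bash
python3 - <<'E'
from plan import *
c=robot.camera("scene"); W=cloud(c); im=c["image"][100:260,180:440]; cv2.imwrite("pics/s6.png",cv2.resize(im,None,fx=3,fy=3)[:,:,::-1])
P=W.reshape(-1,3); P=P[~np.isnan(P[:,0])]
b=np.stack([(P-C)@X,(P-C)@Y,P[:,2]],1)
t=b[(abs(b[:,0])<.012)&(abs(b[:,1])<.05)&(b[:,2]>.07)&(b[:,2]<.11)]
for y0 in(-.04,-.02,0,.02,.04):
    s=t[abs(t[:,1]-y0)<.008]; print("board top",y0,len(s),np.percentile(s[:,2],97).round(4),s[:,0].mean().round(4))
for s in(1,-1):
    q=b[(abs(b[:,0])<.014)&(s*b[:,1]>.08)&(s*b[:,1]<.14)&(b[:,2]>.02)&(b[:,2]<.08)]
    f=np.polyfit(s*q[:,1],q[:,2],1); print("pad",len(q),q.mean(0).round(4),"angle",np.radians(16)-np.arctan(f[0]))
o=robot.get_obs();print(o["time"],o["position"],o["ft_force"])
E
```

```text
board top -0.04 54 0.0956 -0.0011
board top -0.02 66 0.0954 -0.0022
board top 0 66 0.0953 -0.0025
board top 0.02 60 0.0955 -0.0025
board top 0.04 61 0.0953 -0.0024
pad 95 [-0.0012  0.0977  0.0426] angle 0.23724148051574256
pad 195 [ 0.     -0.1041  0.0414] angle 0.5989918720279545
13.375 [0.50577857 0.07040989 0.2735106 ] [ 0.07010027  0.77835657 -0.18240805]
```

View pics/s6.png

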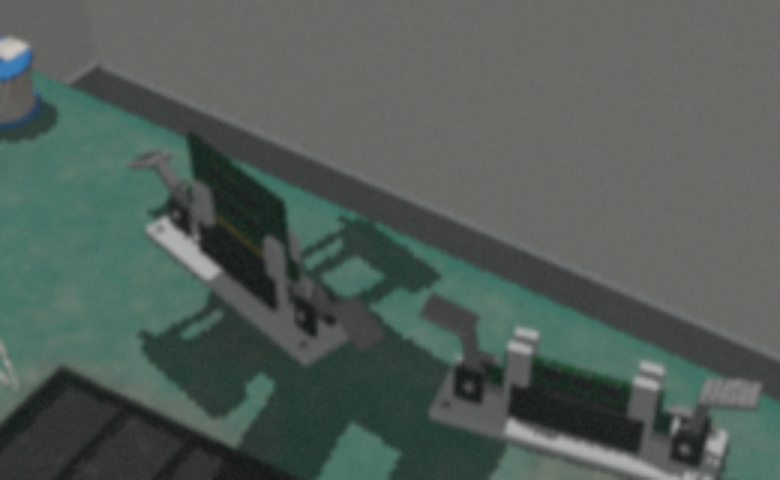

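The board is level with its top edge at 95 mm (+15 mm). The lever-angle fits included points from the arms, so I'll redo them with the pad surfaces only.

```bash
python3 - <<'E'
from plan import *
for n in("scene","side"):
    P=cloud(robot.camera(n)).reshape(-1,3); P=P[~np.isnan(P[:,0])]
    b=np.stack([(P-C)@X,(P-C)@Y,P[:,2]],1)
    for s in(1,-1):
        q=b[(abs(b[:,0])<.012)&(s*b[:,1]>.085)&(s*b[:,1]<.135)&(b[:,2]>.025)&(b[:,2]<.08)]
        e=[(round(u,3),len(m),round(float(np.percentile(m[:,2],85)),4)) for u in np.arange(.088,.13,.006) for m in [q[abs(s*q[:,1]-u)<.003]] if len(m)]
        print(n,s,(s*q[:,1]).max().round(4),e)
E
python3 -c "
from plan import *
for p in(.6,.7,.8):
    c,s=np.cos(p),np.sin(p);a=np.radians(16)-p
    print(p,[(round((.065+.016*c+.045*s+k*np.cos(a)),4),round(.022+.045*c-.016*s+k*np.sin(a),4)) for k in(-.016,0,.016)])"
```

```text
scene 1 0.1226 [(np.float64(0.088), 17, 0.0441), (np.float64(0.094), 20, 0.0481), (np.float64(0.1), 18, 0.0488), (np.float64(0.106), 13, 0.047), (np.float64(0.112), 7, 0.0429), (np.float64(0.118), 7, 0.0395), (np.float64(0.124), 2, 0.0358)]
scene -1 0.1193 [(np.float64(0.088), 4, 0.0479), (np.float64(0.094), 31, 0.0487), (np.float64(0.1), 44, 0.0467), (np.float64(0.106), 36, 0.0428), (np.float64(0.112), 38, 0.0402), (np.float64(0.118), 32, 0.0366)]
side 1 0.1187 [(np.float64(0.094), 1, 0.0487), (np.float64(0.1), 6, 0.0507), (np.float64(0.118), 2, 0.0358)]
side -1 0.1186 [(np.float64(0.094), 17, 0.0498), (np.float64(0.1), 24, 0.0499), (np.float64(0.106), 17, 0.0449), (np.float64(0.112), 22, 0.0416), (np.float64(0.118), 16, 0.037)]
0.6 [(np.float64(0.0884), np.float64(0.0552)), (np.float64(0.1036), np.float64(0.0501)), (np.float64(0.1188), np.float64(0.0451))]
0.7 [(np.float64(0.0916), np.float64(0.0526)), (np.float64(0.1062), np.float64(0.0461)), (np.float64(0.1208), np.float64(0.0396))]
0.8 [(np.float64(0.0945), np.float64(0.0498)), (np.float64(0.1084), np.float64(0.0419)), (np.float64(0.1223), np.float64(0.0339))]
```

Both pads match a lever angle of about 0.75–0.8 rad, so I'll hand in.

```bash
python3 -c "
from rig import robot
print(robot.hand_in())"
```

```text
the job is handed in; nothing more can be done
None
```

I handed the job in, but the hand-in returned no verdict. Both levers of the taller board are out at about 0.75–0.8 rad by camera, the board stands about 15 mm up and level in its guides, and the lower board looks unmoved in the pictures and was not touched.

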